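# Clear the encapsulation mould and sort the blocks by weight

### The job

Take the two white charger blocks out of the mould, one at a time, and sort them by weight as you feel it in the hand: a properly filled block of more than 180 g goes in the green tray, a short-filled lighter one in the red tray (within 25 g of that, either tray will do). Each block's tab is caught under a brass lip, so draw the block back to its stop before lifting and never pull it up against the lip. Set them down gently, flat on the tray floor with the slotted face up, and leave everything else where it is.

Things in the scene. Friction and masses are not known exactly. Their poses are not given: they have to be found in the camera images.
- block_left: white charger block, body 70 (x) x 44 (y) x 34 (z) mm, black slots on top; a tab 16 mm wide sticks out 9 mm from its +x end, 5 to 11 mm above the underside. Origin: centre of the body's underside, z up. Weight hidden, 60 to 300 g, each block differing. At the start in the left nest (mould +y).
- block_right: white charger block, body 70 (x) x 44 (y) x 34 (z) mm, black slots on top; a tab 16 mm wide sticks out 9 mm from its +x end, 5 to 11 mm above the underside. Origin: centre of the body's underside, z up. Weight hidden, 60 to 300 g, each block differing. At the start in the right nest (mould -y).
- mould: two-cavity metal mould half, 120 (x) x 184 (y) x 34 mm high, fixed to the table. Origin: centre of the underside, z up. The two cavities run along x and are open on top, save for a brass lip at their +x end. A seated block has its centre near x = 0 and about 10 mm of travel towards -x, up to the cavity's stop wall.
- nest_left (a point): centre of the left cavity floor (x = 0, y = +40, z = 12 mm of the mould), axes as the mould. Cavity: 22 mm deep, 47 mm wide in y, x from the stop wall at -45 mm to +37 mm. Finger pockets of the same depth flank it at x from -27 to +19 mm: 33 mm wide between the two cavities, open to the mould edge on the outer side.
- nest_right (a point): centre of the right cavity floor (x = 0, y = -40, z = 12 mm of the mould), axes as the mould. Cavity: 22 mm deep, 47 mm wide in y, x from the stop wall at -45 mm to +37 mm. Finger pockets of the same depth flank it at x from -27 to +19 mm: 33 mm wide between the two cavities, open to the mould edge on the outer side.
- lip_left: brass lip, 23 (x) x 24 (y) x 8 mm, fixed to the mould over the +x end of the left cavity. Origin: middle of its front edge, at the underside (x = 37, z = 26 mm of the mould, 14 mm over the cavity floor), axes as the mould. It covers the tab of the seated block, which is clear of it only in the last 3 mm of its travel.
- lip_right: brass lip, 23 (x) x 24 (y) x 8 mm, fixed to the mould over the +x end of the right cavity. Origin: middle of its front edge, at the underside (x = 37, z = 26 mm of the mould, 14 mm over the cavity floor), axes as the mould. It covers the tab of the seated block, which is clear of it only in the last 3 mm of its travel.
- green_tray: green open tray, 210 (x) x 130 (y) x 28 mm outside, 5 mm walls and floor, fixed to the table. Origin: centre of the underside, z up, so the inner floor is at z = 5 mm; long side along x.
- red_tray: red open tray, 210 (x) x 130 (y) x 28 mm outside, 5 mm walls and floor, fixed to the table. Origin: centre of the underside, z up, so the inner floor is at z = 5 mm; long side along x.
- brush: cleaning brush with a wooden handle and grey head, 150 mm long, lying; loose bystander, origin at the underside
- screwdriver: red-handled screwdriver, 160 mm long, lying; loose bystander, origin at the underside
- bottle: white bottle with a blue cap, 52 mm across, 130 mm tall; loose bystander, origin at the underside
- plug: white plug face 50 x 50 x 20 mm with three brass pins pointing up; loose bystander, origin at the underside
- tape: yellow ring, 90 mm across, 20 mm high, lying flat; loose bystander, origin at the underside
- cup: blue cup, 72 mm across the rim, 85 mm tall; loose bystander, origin at the underside
There are look-alikes about, which are no part of the job. Several things look just like the red_tray: the one meant starts nearest to the robot's base.

How it is judged:
By the outcome, as a careful person would: the job done as asked, in the order asked, and still so for the second after the job is handed in, with the robot touching nothing.
It also fails if it takes over 64 s, if anything falls off the work surface, if the arm or the gripper's body presses on something with over 40 N, if the wrist force passes 120 N, or if a joint passes its speed limit or range.

### The arm

A 6-joint arm with a two-finger parallel gripper is mounted at the origin on the work surface. World frame = base frame: x ahead of the robot, y to its left, z up, the work surface at z = 0. Lengths are in mm, angles in rad, forces in N, time in s.
With the tool pointing down it reaches from about 350 to 775 mm from the base axis. Payload 7.3 kg.
Tool frame: the origin (TCP) lies on the centre line of the jaws, within the pads' length; the fingertips stand 14 mm ahead of it and the grasp point (between the pads) lies 5 mm behind it; z points along the fingers, y is the line along which they close (so a half turn about z gives the same grasp; the last joint's range is limited). The gripper opens to 92 mm and grips with 3 to 60 N. Pads are 19 mm wide; open, the fingers measure 130 mm over their backs; the gripper's body (75 mm by 190 mm) begins 47 mm behind the grasp point.
Start: joints at [-1.271, 0.342, 1.524, -0, 1.275, -0.146], TCP at [226.393, -473.698, 240.741] pointing down, gripper open.
Joint ranges: [-2.53, 2.53], [-0.77, 2.02], [0.04, 2.7], [-1, 4.14], [0.28, 2.66], [-3.11, 3.11]. Speed limits (rad/s): [2.57, 2.57, 3.14, 3.14, 3.14, 3.14].

### API

Orientations are given as [roll, pitch, yaw] about the fixed x, y, z axes, in that order (R = Rz(yaw) Ry(pitch) Rx(roll)).
In Python, from plant import get_obs, capture, bot, spot_in, trace, pinpoint gives the robot as it stands.
- The arm moves only by the tool play_rows, never from a script. Its argument "rows" is a list of rows, each a list of 2 entries, a list of its own where there are three numbers: the shift along the world's x, y, z in units of 3 cm (1.0 is 3 cm), then the turn, a rotation vector about the world's x, y, z in units of 8 degrees (1.0 is 8 degrees). A call has 1 to 12 rows; each row shifts and turns the commanded pose from where the row before left it; what a row does not reach is not made up. A row lasts 1/8 s, in which the tool goes at most 62.5 mm and 10.7 degrees, less where a joint would pass 70% of its speed; a pose out of reach is approached as far as the arm can. A call with a number of a shift or a turn outside -1 to 1 is refused whole. A call with a gripper value outside its range is refused whole. "hand" is the opening, from -1 (shut) to 1 (fully open), set as the call begins (left out, the last holds). The fingers move at their own pace and stop on an object; the grip force is fixed at half the most. Time passes only in rows, so rows that do not move let the fingers close. It gives the time, the measured TCP pose, the force, the opening and the grip force at its end, in the units of the state.
- get_obs(): the state, without advancing time (a new reading comes with each control period).
- capture(name): name is "scene" or "top" or "wrist"; returns a dict with "frame" (420x560x3 uint8, red, green, blue), "fov_y" (degrees; the focal length in pixels is half the picture's height over the tangent of half this angle, whatever the lens; pixels are square), "cx", "cy" (the principal point, pixels), "dist" ([k1, k2, p1, p2, k3] as OpenCV has them; the pictures are not rectified), "rvec" (rotation vector, rad) and "tvec" (3), from world to camera coordinates, as OpenCV has them; the wrist camera has in their place "hand_eye" (4x4, takes a point from camera to tool coordinates, whose origin is the TCP and whose axes are the flange's). Camera axes: x right, y down, z forward; pixel columns grow to the right and rows downward; lengths in mm; the calibration is good to about 2 mm. A picture is of the moment at which its call begins: read the wrist's pose just before it. There is no depth.
- bot.close_job(): hands the job in; it is judged then, once.
Trained networks look in the newest picture that a camera, given by its name, has taken for a name from the list of things; names that differ only in an ending like _2 or _b are one class to them, and where a whole thing is asked for, a point or a joint stands for the part that bears it (a point fixed in the world has none). Each returns a list of dicts, best first, with "p" (0 to 1); they miss things now and then, are a little off and sometimes report something else, mostly with a low value. They report only what shows in the picture. A call takes as long as a camera call. They do not tell look-alikes from the thing itself.
- spot_in(query, camera): "at" ([row, column] in pixels, amid what is visible of it).
- trace(query, camera): "mask" (420x560 bool, what is visible of it) and "at" ([row, column] in pixels, amid what is visible of it).
- pinpoint(query, camera): "at" ([row, column] in pixels: a listed point, or the origin of a listed thing).
The state is a dict: "time": time; "joint_positions": joint angles; "dq": joint speeds; "tau": joint torques, N m; "tool_pos": TCP position; "tcp_rot": TCP orientation; "contact_force": force on the tool from outside, world axes, zero at the start; "moment": the same for the moment, N m; "grip_width": finger opening in mm; "finger_force": force on a finger pad.
Only numpy, scipy, OpenCV 4.12 (cv2) and the standard library are available. Lean on these libraries where they do the work, as an engineer would, in place of code of your own. Each camera call takes 0.05 s, during which the arm holds its last target. There are 200 camera calls.

## Working session

There is one attempt and no reset: what is moved stays moved. The work goes in short steps, Python scripts to look and compute and a tool call to move; the robot and the scene stay as the last step left them, time stands still between calls to the robot, and variables do not carry over. Pictures are saved under pics/ and viewed, at most 10 in all, crops included, and the job is handed in when it is done.

Besides the shell and the picture viewer there is one more tool, called after ">>>" by a JSON object that holds its "api" and its "payload". play_rows: Moves the arm, as the interface text tells. Shifts and turns lie within -1 to 1; 1 stands for 3 cm of shift or 8 degrees of turn. Its arguments: {"type":"object","properties":{"rows":{"type":"array"},"hand":{"type":"number"}},"required":["rows"]}

```bash
mkdir -p pics; ls
cat > h.py <<'E'
import numpy as np, cv2
from plant import get_obs, capture, bot, spot_in, trace, pinpoint
def K(c):
    h,w=c["frame"].shape[:2]; f=h/2/np.tan(np.radians(c["fov_y"])/2)
    return np.array([[f,0,c["cx"]],[0,f,c["cy"]],[0,0,1.]])
def ext(c,obs=None):
    if "rvec" in c: 
        R=cv2.Rodrigues(np.array(c["rvec"],float))[0]; return R,np.array(c["tvec"],float).ravel()
    from scipy.spatial.transform import Rotation as Ro
    T=np.eye(4); T[:3,:3]=Ro.from_euler('xyz',obs["tcp_rot"]).as_matrix(); T[:3,3]=obs["tool_pos"]
    M=np.linalg.inv(T@np.array(c["hand_eye"])); return M[:3,:3],M[:3,3]
def back(c,at,z,obs=None):
    R,t=ext(c,obs); u=cv2.undistortPoints(np.array([[[at[1],at[0]]]],float),K(c),np.array(c["dist"],float)).ravel()
    d=R.T@np.array([u[0],u[1],1]); o=-R.T@t
    return o+d*(z-o[2])/d[2]
def proj(c,P,obs=None):
    R,t=ext(c,obs)
    return cv2.projectPoints(np.array(P,float).reshape(-1,1,3),cv2.Rodrigues(R)[0],t,K(c),np.array(c["dist"],float))[0].reshape(-1,2)
def save(c,n): cv2.imwrite("pics/"+n,c["frame"][:,:,::-1])
E
python3 - <<'E'
from h import *
np.set_printoptions(precision=1,suppress=True)
print(get_obs())
Z={"block_left":12,"block_right":12,"mould":0,"nest_left":12,"nest_right":12,"lip_left":26,"lip_right":26,"green_tray":0,"red_tray":0,"brush":0,"bottle":0,"cup":0,"plug":0,"tape":0,"screwdriver":0}
for n in ["top","scene"]:
    c=capture(n); save(c,n+"0.png")
    for q,z in Z.items():
        print(n,q,[(np.round(d["at"]),round(d["p"],2),back(c,d["at"],z)[:2]) for d in pinpoint(q,n)[:4]])
E
```

```text
pics
{'time': 0.0, 'joint_positions': array([-1.3,  0.3,  1.5,  0. ,  1.3, -0.1]), 'dq': array([ 0., -0., -0.,  0., -0.,  0.]), 'tau': array([  0. , -43.1, -24.4,   0.1,   0.1,  -0. ]), 'tool_pos': array([ 226.3, -473.3,  240. ]), 'tcp_rot': array([-3.1, -0. ,  0.4]), 'contact_force': array([-0.6,  0.1, -0.6]), 'moment': array([0. , 0. , 0.1]), 'finger_force': 0.0, 'grip_width': 91.94213533349838}
top block_left [(array([210., 300.]), 0.54, array([527.9,  35.2]))]
top block_right [(array([210., 322.]), 0.61, array([527.4, -37.3]))]
top mould [(array([208., 312.]), 0.89, array([535.4,  -4.3]))]
top nest_left [(array([204., 300.]), 0.92, array([544.8,  36. ]))]
top nest_right [(array([212., 327.]), 0.62, array([523.9, -52.5]))]
top lip_left [(array([197., 303.]), 0.41, array([569.1,  27. ]))]
top lip_right [(array([198., 325.]), 0.57, array([566.6, -43. ]))]
top green_tray [(array([223., 409.]), 0.72, array([ 494.5, -319.4]))]
top red_tray [(array([212., 222.]), 0.9, array([512.7, 289. ])), (array([275., 124.]), 0.72, array([300.8, 598. ])), (array([149., 390.]), 0.36, array([ 734.8, -
[... 1282 characters left out ...]
 -12.4]))]
scene green_tray [(array([246., 174.]), 0.57, array([ 504.2, -311.8])), (array([224., 270.]), 0.39, array([539., -10.]))]
scene red_tray [(array([194., 350.]), 0.64, array([515.2, 291.3]))]
scene brush [(array([192., 261.]), 0.67, array([386.4,  12.6])), (array([217., 284.]), 0.53, array([526.1,  42.6]))]
scene bottle [(array([253., 341.]), 0.8, array([731. , 139.9]))]
scene cup [(array([260., 117.]), 0.83, array([ 489.8, -482.8]))]
scene plug [(array([286., 269.]), 0.78, array([754.7, -99.1]))]
scene tape [(array([186., 389.]), 0.59, array([536.5, 433.9]))]
scene screwdriver [(array([302., 216.]), 0.65, array([ 745.7, -249.7])), (array([225., 259.]), 0.33, array([526.8, -45.7]))]
```

Run:
```python
import cv2
i=cv2.imread("pics/top0.png"); cv2.imwrite("pics/top0c.png",cv2.resize(i[120:320,100:500],(800,400),interpolation=cv2.INTER_CUBIC))
```

```text
(no output)
```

View pics/top0c.png

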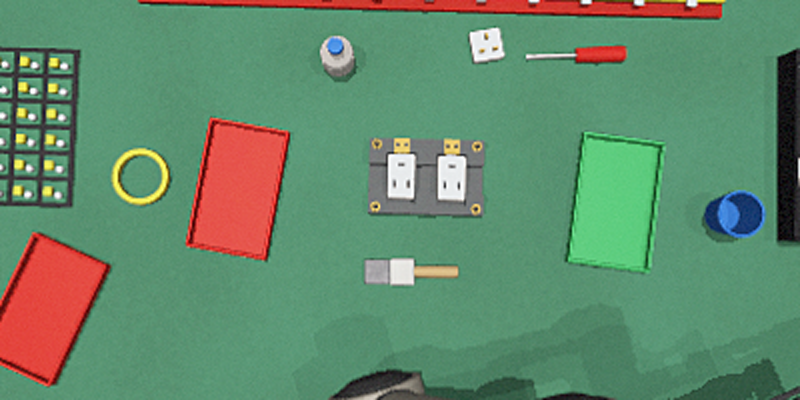

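>>> {"api": "play_rows", "payload": {"rows": [[[0.6, 1, 0.1], [0, 0, 0]], [[0.6, 1, 0.1], [0, 0, 0]], [[0.6, 1, 0.1], [0, 0, 0]], [[0.6, 1, 0.1], [0, 0, 0]], [[0.6, 1, 0.1], [0, 0, 0]], [[0.6, 1, 0.1], [0, 0, 0]], [[0.6, 1, 0.1], [0, 0, -0.5]], [[0.6, 1, 0], [0, 0, -0.5]], [[0.6, 1, 0], [0, 0, -0.5]], [[0.6, 1, 0], [0, 0, -0.5]], [[0.6, 1, 0], [0, 0, -0.5]], [[0.6, 1, 0], [0, 0, -0.5]]], "hand": 1}}

```text
time: 3.1
tool_pos: [442.9, -112.7, 261.9]
tcp_rot: [3.141, -0.0, 0.025]
contact_force: [0.8, -1.1, -0.0]
grip_width: 91.9
finger_force: 0.0
```

>>> {"api": "play_rows", "payload": {"rows": [[[0.7, 1, 0], [0, 0, 0]], [[0.7, 1, 0], [0, 0, 0]], [[0.7, 1, 0], [0, 0, 0]], [[0.6, 0.6, 0], [0, 0, 0]], [[0, 0, 0], [0, 0, 0]]]}}

```text
time: 3.72
tool_pos: [523.9, -4.6, 261.4]
tcp_rot: [-3.142, 0.0, 0.029]
contact_force: [-0.6, -0.3, -0.4]
grip_width: 91.8
finger_force: 0.0
```

```bash
cat > look.py <<'E'
from h import *
import sys
np.set_printoptions(precision=4,suppress=True)
o=get_obs(); c=capture("wrist"); save(c,sys.argv[1]+".png")
print(o["time"],o["tool_pos"],o["tcp_rot"],o["joint_positions"],o["contact_force"])
for q,z in [("mould",0),("nest_left",12),("nest_right",12),("lip_left",26),("lip_right",26),("block_left",12),("block_right",12)]:
    print(q,[(np.round(d["at"],1),round(d["p"],2),back(c,d["at"],z,o)[:2]) for d in pinpoint(q,"wrist")[:2]])
E
python3 look.py w1
```

```text
3.725 [523.9428  -4.6408 261.4215] [-3.1416  0.0002  0.0292] [-0.1552  0.3246  1.4911 -0.      1.3261  1.3864] [-0.5764 -0.3332 -0.4334]
mould [(array([174.3, 277.8]), 0.74, array([531.725 ,  -1.3529]))]
nest_left []
nest_right []
lip_left [(array([142.8, 244.2]), 0.74, array([571.7601,  38.904 ])), (array([186.7,  51.7]), 0.63, array([513.4302, 281.9221]))]
lip_right [(array([144. , 315.5]), 0.87, array([572.8509, -44.5327]))]
block_left [(array([172.8, 245.9]), 0.62, array([534.3264,  38.2331]))]
block_right [(array([199.4, 501.1]), 0.74, array([ 510.8375, -295.0616])), (array([175.3, 312.7]), 0.6, array([533.6593, -44.7807]))]
```

View pics/w1.png

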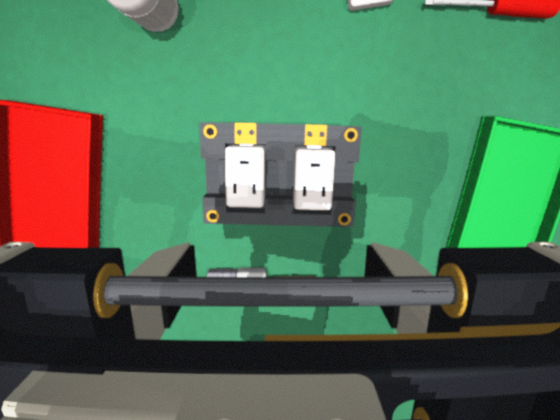

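```bash
cat > meas.py <<'E'
from h import *
import sys
def brass(c,o):
    hsv=cv2.cvtColor(c["frame"],cv2.COLOR_RGB2HSV)
    m=cv2.inRange(hsv,(15,120,110),(32,255,255))
    n,l,s,ce=cv2.connectedComponentsWithStats(m)
    for i in range(1,n):
        if s[i,4]>12: 
            print("brass",s[i],np.round(back(c,ce[i][::-1],34,o)[:2],1))
def whites(c,o,z=46):
    f=c["frame"].astype(int); m=((f.min(2)>185)).astype(np.uint8)
    n,l,s,ce=cv2.connectedComponentsWithStats(m)
    for i in range(1,n):
        if s[i,4]>600:
            ys,xs=np.where(l==i); hull=cv2.convexHull(np.stack([xs,ys],1).astype(np.float32)).reshape(-1,2)
            P=np.array([back(c,(y,x),z,o)[:2] for x,y in hull],np.float32)
            print("white",s[i],np.round(np.r_[cv2.minAreaRect(P)[0],cv2.minAreaRect(P)[1],cv2.minAreaRect(P)[2]],1))
if __name__=="__main__":
    o=get_obs(); c=capture("wrist"); print(np.round(o["tool_pos"],1),np.round(o["tcp_rot"],3)); brass(c,o); whites(c,o)
    R,t=ext(c,o); print("cam",-R.T@t, R[2])
E
python3 meas.py
```

```text
[523.1  -6.3 261.9] [ 3.141 -0.     0.026]
brass [233 122  22  22 416] [583.6  37.1]
brass [202 124  14  14 123] [584.6  77.3]
brass [303 124  22  22 401] [583.9 -42.8]
brass [343 127  13  14 119] [585.4 -83.1]
brass [205 209  13  13 102] [484.3  76.8]
brass [337 212  12  12  79] [485.3 -83.3]
brass [ 94 266  13  50 191] [370.5 234.8]
brass [454 266  14  50 298] [ 387.  -253.9]
white [ 223  143   40   63 2177] [536.6  36.5  71.1  43.8   1. ]
white [ 294  144   40   65 2166] [ 5.364e+02 -4.280e+01  7.360e+01  4.350e+01  2.000e-01]
cam [593.92008337  -4.22548494 406.04922024] [-0.26574377 -0.00737833 -0.96401546]
```

>>> {"api": "play_rows", "payload": {"rows": [[[0.1, 0.35, -1], [0, 0, -0.16]], [[0.1, 0.35, -1], [0, 0, 0]], [[0.1, 0.35, -1], [0, 0, 0]], [[0.1, 0.35, -1], [0, 0, 0]], [[0, 0, -1], [0, 0, 0]], [[0, 0, 0], [0, 0, 0]], [[0, 0, 0], [0, 0, 0]]], "hand": 0.3}}

```text
time: 5.05
tool_pos: [536.1, 36.0, 112.9]
tcp_rot: [3.141, -0.002, 0.004]
contact_force: [0.1, 0.8, 0.2]
grip_width: 59.7
finger_force: 0.0
```

```bash
cat > weigh.py <<'E'
from h import *
import sys
np.set_printoptions(precision=3,suppress=True)
A=[]
for i in range(int(sys.argv[1])):
    o=get_obs(); A.append(np.r_[o["contact_force"],o["moment"],o["tau"],o["tool_pos"],o["tcp_rot"]]); capture("wrist")
A=np.array(A); print("mean",A.mean(0)); print("std",A.std(0)); print(o["time"],o["grip_width"],o["finger_force"],o["joint_positions"])
E
python3 weigh.py 16
python3 - <<'E'
from h import *
from meas import brass,whites
o=get_obs(); c=capture("wrist"); save(c,"w2.png"); brass(c,o); whites(c,o)
E
```

```text
mean [  0.044   0.007   0.074   0.036   0.03    0.     -0.001 -46.827 -20.248
   0.035  -0.075  -0.    535.731  36.197 112.381   3.141  -0.001   0.004]
std [0.342 0.561 0.369 0.029 0.023 0.032 0.023 0.365 0.188 0.001 0.01  0.
 0.343 0.109 0.558 0.    0.001 0.   ]
5.8 59.56683624955962 0.0 [-0.075  0.5    1.665 -0.     0.976  1.491]
brass [ 262  140   36   35 1090] [584.   37.4]
brass [ 377  141   36   35 1035] [584.4 -42.9]
brass [211 145  22  23 290] [584.5  77.2]
brass [440 146  22  22 267] [585.3 -83. ]
brass [153 266  12  52 282] [479.2 132.4]
brass [395 266  13  52 331] [479.5 -60. ]
brass [204 335  15   4  24] [437.7  93. ]
brass [362 335   8   4  14] [438.4 -34.5]
brass [238 337  11   2  15] [437.3  66.8]
brass [272 336  12   4  27] [438.   38.3]
brass [291 336  23   3  39] [438.   18.4]
brass [325 336   9   3  13] [438.1  -4. ]
white [ 248  181   64   94 5069] [5.352e+02 3.700e+01 6.800e+01 4.260e+01 3.000e-01]
white [ 363  183   65   80 3713] [ 5.396e+02 -4.210e+01  5.760e+01  4.330e+01  5.000e-01]
```

View pics/w2.png

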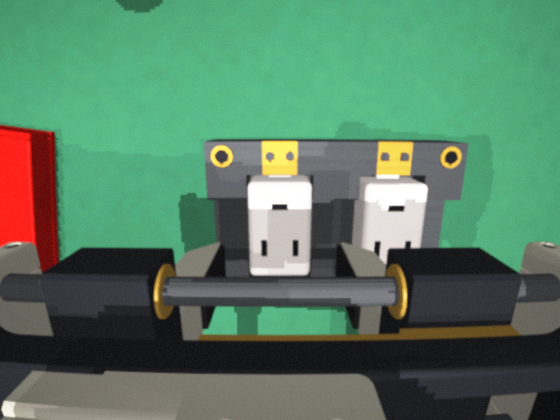

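>>> {"api": "play_rows", "payload": {"rows": [[[0, 0.02, -0.7], [0, 0, 0]], [[0, 0, -0.7], [0, 0, 0]], [[0, 0, -0.6], [0, 0, 0]], [[0, 0, -0.4], [0, 0, 0]], [[0, 0, -0.3], [0, 0, 0]], [[0, 0, 0], [0, 0, 0]], [[0, 0, 0], [0, 0, 0]]]}}

```text
time: 6.78
tool_pos: [535.8, 36.9, 31.2]
tcp_rot: [3.141, -0.001, 0.005]
contact_force: [-1.0, -0.2, 0.5]
grip_width: 59.6
finger_force: 0.0
```

>>> {"api": "play_rows", "payload": {"rows": [[[0, 0, 0], [0, 0, 0]], [[0, 0, 0], [0, 0, 0]], [[0, 0, 0], [0, 0, 0]], [[0, 0, 0], [0, 0, 0]], [[0, 0, 0], [0, 0, 0]], [[0, 0, 0], [0, 0, 0]]], "hand": -1}}

```text
time: 7.52
tool_pos: [535.6, 36.9, 31.1]
tcp_rot: [3.141, -0.001, 0.005]
contact_force: [-2.0, 0.0, 4.9]
grip_width: 43.8
finger_force: 30.0
```

>>> {"api": "play_rows", "payload": {"rows": [[[-0.07, 0, 0], [0, 0, 0]], [[-0.07, 0, 0], [0, 0, 0]], [[-0.07, 0, 0], [0, 0, 0]], [[-0.06, 0, 0], [0, 0, 0]], [[0, 0, 0], [0, 0, 0]]]}}

```text
time: 8.15
tool_pos: [527.6, 36.9, 31.1]
tcp_rot: [3.141, -0.001, 0.005]
contact_force: [3.1, 0.7, 5.9]
grip_width: 43.6
finger_force: 30.0
```

>>> {"api": "play_rows", "payload": {"rows": [[[-0.05, 0, 0], [0, 0, 0]], [[0, 0, 0], [0, 0, 0]]]}}

```text
time: 8.4
tool_pos: [526.5, 36.8, 31.1]
tcp_rot: [3.141, -0.002, 0.004]
contact_force: [4.6, 0.5, 4.6]
grip_width: 43.8
finger_force: 30.0
```

>>> {"api": "play_rows", "payload": {"rows": [[[-0.03, 0, 0], [0, 0, 0]], [[0, 0, 0], [0, 0, 0]]]}}

```text
time: 8.65
tool_pos: [526.5, 36.8, 31.2]
tcp_rot: [3.141, -0.004, 0.004]
contact_force: [6.6, 0.1, 3.1]
grip_width: 44.0
finger_force: 30.0
```

>>> {"api": "play_rows", "payload": {"rows": [[[-0.03, 0, 0], [0, 0, 0]], [[0, 0, 0], [0, 0, 0]]]}}

```text
time: 8.9
tool_pos: [526.5, 36.8, 31.3]
tcp_rot: [3.141, -0.006, 0.004]
contact_force: [10.2, 0.7, 0.7]
grip_width: 44.1
finger_force: 30.0
```

>>> {"api": "play_rows", "payload": {"rows": [[[0.04, 0, 0], [0, 0, 0]], [[0, 0, 0], [0, 0, 0]]]}}

```text
time: 9.15
tool_pos: [526.5, 36.8, 31.1]
tcp_rot: [3.141, -0.003, 0.004]
contact_force: [6.6, 0.1, 3.7]
grip_width: 43.6
finger_force: 30.0
```

>>> {"api": "play_rows", "payload": {"rows": [[[0, 0, 0.1], [0, 0, 0]], [[0, 0, 0.1], [0, 0, 0]], [[0, 0, 0], [0, 0, 0]]]}}

```text
time: 9.52
tool_pos: [526.4, 36.8, 36.5]
tcp_rot: [3.141, -0.003, 0.004]
contact_force: [8.2, -0.0, -2.6]
grip_width: 43.7
finger_force: 30.0
```

>>> {"api": "play_rows", "payload": {"rows": [[[0, 0, 0.2], [0, 0, 0]], [[0, 0, 0.2], [0, 0, 0]], [[0, 0, 0.3], [0, 0, 0]], [[0, 0, 0.5], [0, 0, 0]], [[0, 0, 0.5], [0, 0, 0]], [[0, 0, 0.4], [0, 0, 0]], [[0, 0, 0.4], [0, 0, 0]], [[0, 0, 0], [0, 0, 0]], [[0, 0, 0], [0, 0, 0]], [[0, 0, 0], [0, 0, 0]]]}}

```text
time: 10.78
tool_pos: [524.8, 36.9, 111.2]
tcp_rot: [3.142, 0.001, 0.005]
contact_force: [-0.2, 0.3, -1.6]
grip_width: 44.0
finger_force: 30.0
```

```bash
python3 weigh.py 20
```

```text
mean [  0.048   0.014  -1.582   0.028   0.029  -0.008   0.001 -46.945 -20.56
   0.035  -0.075  -0.    525.12   36.902 111.604   3.142   0.      0.005]
std [0.383 0.49  0.403 0.026 0.026 0.032 0.003 0.06  0.016 0.    0.002 0.
 0.116 0.011 0.193 0.    0.    0.   ]
11.725 44.051042894040435 29.999700486660004 [-0.075  0.485  1.694 -0.     0.963  1.491]
```

Run:
```python
from h import *
np.set_printoptions(precision=1,suppress=True)
for cam in ["top","scene"]:
    c=capture(cam)
    for q in ["green_tray","red_tray"]:
        for d in trace(q,cam):
            if d["p"]<.4: continue
            cs,_=cv2.findContours(d["mask"].astype(np.uint8),cv2.RETR_EXTERNAL,cv2.CHAIN_APPROX_NONE)
            k=cv2.convexHull(max(cs,key=cv2.contourArea)).reshape(-1,2)
            for z in (28,):
                r=cv2.minAreaRect(np.array([back(c,(y,x),z)[:2] for x,y in k],np.float32))
                print(cam,q,round(d["p"],2),z,np.array(r[0]),np.array(r[1]),r[2],cv2.boxPoints(r).tolist())
```

```text
top green_tray 0.65 28 [ 502.9 -307.3] [137.  208.7] 83.84878540039062 [[391.83062744140625, -364.1710510253906], [599.3766479492188, -386.5389709472656], [614.0557250976562, -250.33566284179688], [406.50970458984375, -227.96774291992188]]
top red_tray 0.84 28 [506.8 295.9] [132.8 208.1] 81.66694641113281 [[394.2298889160156, 245.30996704101562], [600.1265869140625, 215.15158081054688], [619.3670654296875, 346.5099182128906], [413.4703369140625, 376.6683044433594]]
top red_tray 0.73 28 [306.1 596.4] [140.7 221. ] 68.36837768554688 [[177.466064453125, 571.7408447265625], [382.94024658203125, 490.2566223144531], [434.8074951171875, 621.04736328125], [229.33331298828125, 702.5316162109375]]
scene green_tray 0.66 28 [ 517.  -309.6] [129.5 231.9] 83.80587768554688 [[394.7294921875, -361.5061340332031], [625.2469482421875, -386.5244445800781], [639.220703125, -257.7710266113281], [408.7032470703125, -232.75271606445312]]
scene red_tray 0.97 28 [322.  588.9] [140.2 239.8] 67.37276458740234 [[184.3355712890625, 570.306884765625], [405.65625, 478.0565490722656], [459.60546875, 607.48779296875], [238.2847900390625, 699.7381591796875]]
scene red_tray 0.82 28 [519.4 287.9] [144.2 236.2] 81.49838256835938 [[391.96551513671875, 234.07176208496094], [625.5670776367188, 199.1529998779297], [646.8811645507812, 341.74102783203125], [413.27960205078125, 376.6597900390625]]
scene red_tray 0.4 28 [544.8  -7.7] [148.3 190.4] 0.40301746129989624 [[470.0071716308594, 86.96888732910156], [471.3462829589844, -103.41018676757812], [619.6641845703125, -102.36689758300781], [618.3250732421875, 88.01217651367188]]
```

>>> {"api": "play_rows", "payload": {"rows": [[[0, 0.3, 0], [0, 0, 0]], [[-0.2, 0.6, 0], [0, 0, 0]], [[-0.3, 1, 0], [0, 0, -0.2]], [[-0.3, 1, 0], [0, 0, -0.2]], [[-0.3, 1, 0], [0, 0, -0.2]], [[-0.3, 1, 0], [0, 0, -0.2]], [[-0.3, 1, 0], [0, 0, -0.2]], [[-0.3, 1, 0], [0, 0, 0]], [[-0.2, 1, 0], [0, 0, 0]], [[0, 0.6, -0.3], [0, 0, 0]], [[0, 0.24, -0.5], [0, 0, 0]], [[0, 0, -0.5], [0, 0, 0]]]}}

```text
time: 13.58
tool_pos: [458.8, 298.9, 71.1]
tcp_rot: [3.141, 0.001, -0.135]
contact_force: [-0.2, -0.2, -2.2]
grip_width: 43.6
finger_force: 30.0
```

>>> {"api": "play_rows", "payload": {"rows": [[[0, 0, -0.5], [0, 0, 0]], [[0, 0, -0.4], [0, 0, 0]], [[0, 0, -0.3], [0, 0, 0]], [[0, 0, 0], [0, 0, 0]], [[0, 0, 0], [0, 0, 0]]]}}

```text
time: 14.2
tool_pos: [459.5, 299.2, 37.1]
tcp_rot: [-3.141, -0.001, -0.135]
contact_force: [-0.6, 0.4, -1.4]
grip_width: 43.8
finger_force: 30.0
```

Run:
```python
from h import *
o=get_obs();c=capture("wrist");save(c,"w3.png");print(o["tool_pos"],o["tcp_rot"],o["contact_force"])
```

```text
[459.53822585 299.19826985  37.12401795] [-3.14123423e+00 -6.91528801e-04 -1.35119398e-01] [-0.5848683   0.3728143  -1.35647209]
```

View pics/w3.png

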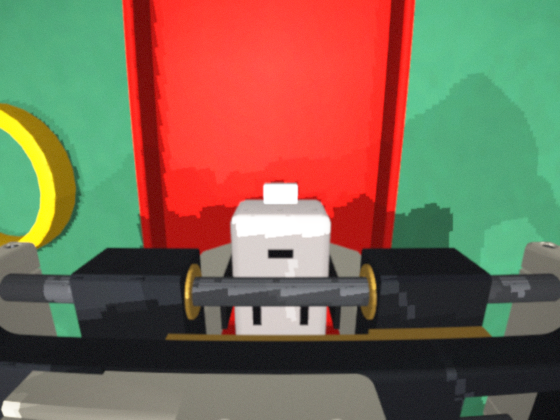

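>>> {"api": "play_rows", "payload": {"rows": [[[0, 0, -0.15], [0, 0, 0]], [[0, 0, -0.1], [0, 0, 0]], [[0, 0, -0.08], [0, 0, 0]], [[0, 0, -0.04], [0, 0, 0]], [[0, 0, 0], [0, 0, 0]]]}}

```text
time: 14.88
tool_pos: [459.2, 299.1, 25.5]
tcp_rot: [3.141, 0.0, -0.135]
contact_force: [-0.1, -0.1, -2.1]
grip_width: 44.1
finger_force: 30.0
```

>>> {"api": "play_rows", "payload": {"rows": [[[0, 0, -0.03], [0, 0, 0]], [[0, 0, -0.02], [0, 0, 0]], [[0, 0, 0], [0, 0, 0]]]}}

```text
time: 15.25
tool_pos: [459.2, 299.1, 24.2]
tcp_rot: [3.142, -0.0, -0.135]
contact_force: [0.6, -1.0, -1.8]
grip_width: 44.0
finger_force: 30.0
```

>>> {"api": "play_rows", "payload": {"rows": [[[0, 0, -0.02], [0, 0, 0]], [[0, 0, 0], [0, 0, 0]]]}}

```text
time: 15.5
tool_pos: [459.3, 299.1, 24.1]
tcp_rot: [-3.142, -0.0, -0.135]
contact_force: [-1.6, -1.2, 5.0]
grip_width: 43.9
finger_force: 30.0
```

>>> {"api": "play_rows", "payload": {"rows": [[[0, 0, -0.02], [0, 0, 0]], [[0, 0, 0], [0, 0, 0]]]}}

```text
time: 15.75
tool_pos: [459.2, 299.1, 24.1]
tcp_rot: [-3.141, -0.0, -0.135]
contact_force: [-4.2, -0.9, 10.8]
grip_width: 43.9
finger_force: 30.0
```

>>> {"api": "play_rows", "payload": {"rows": [[[0, 0, -0.02], [0, 0, 0]], [[0, 0, 0], [0, 0, 0]]]}}

```text
time: 16.0
tool_pos: [459.3, 299.1, 24.1]
tcp_rot: [-3.141, -0.001, -0.135]
contact_force: [-4.9, -2.4, 16.0]
grip_width: 43.8
finger_force: 30.0
```

>>> {"api": "play_rows", "payload": {"rows": [[[0, 0, 0.03], [0, 0, 0]], [[0, 0, 0.02], [0, 0, 0]]]}}

```text
time: 16.25
tool_pos: [459.2, 299.1, 24.1]
tcp_rot: [-3.142, -0.0, -0.135]
contact_force: [-1.0, -0.9, 1.0]
grip_width: 43.6
finger_force: 30.0
```

>>> {"api": "play_rows", "payload": {"rows": [[[0, 0, 0], [0, 0, 0]], [[0, 0, 0], [0, 0, 0]], [[0, 0, 0], [0, 0, 0]], [[0, 0, 0.2], [0, 0, 0]], [[0, 0, 0.5], [0, 0, 0]], [[0, 0, 0.8], [0, 0, 0]], [[0, 0, 0.8], [0, 0, 0]], [[0, 0, 0.6], [0, 0, 0]]], "hand": 0.3}}

```text
time: 17.25
tool_pos: [459.7, 299.3, 113.2]
tcp_rot: [-3.14, -0.002, -0.135]
contact_force: [-0.5, 0.6, -0.3]
grip_width: 59.5
finger_force: 0.0
```

>>> {"api": "play_rows", "payload": {"rows": [[[0, -0.8, 0], [0, 0, 0]], [[0, -1, 0], [0, 0, 0]], [[0.3, -1, 0], [0, 0, 0.2]], [[0.3, -1, 0], [0, 0, 0.2]], [[0.3, -1, 0], [0, 0, 0.2]], [[0.3, -1, 0], [0, 0, 0.2]], [[0.3, -1, 0], [0, 0, 0.2]], [[0.3, -1, 0], [0, 0, 0]], [[0.3, -1, 0], [0, 0, 0]], [[0.3, -1, 0], [0, 0, 0]], [[0.1, -1, 0], [0, 0, 0]], [[0, -0.6, 0], [0, 0, 0]]]}}

```text
time: 18.75
tool_pos: [534.6, -44.2, 111.8]
tcp_rot: [3.141, -0.001, 0.004]
contact_force: [-0.3, 1.0, 0.3]
grip_width: 60.2
finger_force: 0.0
```

>>> {"api": "play_rows", "payload": {"rows": [[[0, 0, 0], [0, 0, 0]], [[0, 0, 0], [0, 0, 0]]]}}

```text
time: 19.0
tool_pos: [534.0, -42.1, 111.1]
tcp_rot: [-3.141, -0.0, 0.005]
contact_force: [0.0, 0.5, -0.4]
grip_width: 59.4
finger_force: 0.0
```

```bash
python3 weigh.py 16
python3 - <<'E'
from h import *
from meas import brass,whites
o=get_obs(); c=capture("wrist"); save(c,"w4.png"); brass(c,o); whites(c,o)
E
```

```text
mean [  0.11   -0.088  -0.027   0.024   0.023   0.     -0.069 -46.928 -20.227
   0.042  -0.07    0.002 534.149 -42.44  110.871   1.178   0.      0.005]
std [0.349 0.489 0.44  0.034 0.02  0.037 0.203 0.013 0.035 0.01  0.003 0.002
 0.062 0.38  0.075 2.912 0.    0.   ]
19.75 59.62731947463955 0.0 [-0.223  0.5    1.668 -0.     0.973  1.343]
brass [ 147  139   37   35 1081] [583.3  37.1]
brass [ 263  138   36   35 1073] [584.2 -42.8]
brass [328 143  22  22 290] [585.3 -82.8]
brass [ 98 144  22  22 282] [584.5  77.4]
brass [154 265  13  53 282] [477.6  52.5]
brass [389 265  18  53 411] [ 480.5 -137.3]
brass [ 199  327  319   13 1698] [ 439.6 -125.1]
white [ 249  180   64   95 5362] [ 5.346e+02 -4.310e+01  6.840e+01  4.260e+01  3.000e-01]
```

View pics/w4.png

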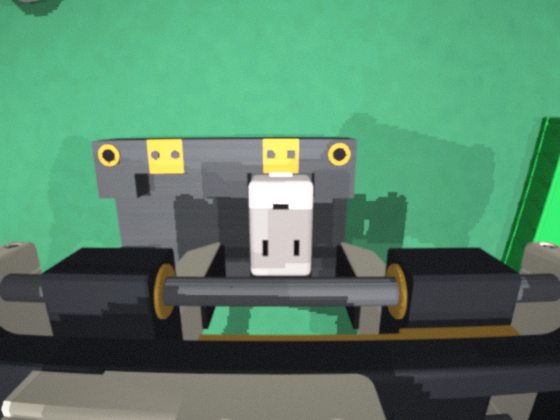

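>>> {"api": "play_rows", "payload": {"rows": [[[0.05, -0.02, -0.7], [0, 0, 0]], [[0, 0, -0.7], [0, 0, 0]], [[0, 0, -0.6], [0, 0, 0]], [[0, 0, -0.4], [0, 0, 0]], [[0, 0, -0.26], [0, 0, 0]], [[0, 0, 0], [0, 0, 0]], [[0, 0, 0], [0, 0, 0]]]}}

```text
time: 20.72
tool_pos: [536.1, -43.6, 31.6]
tcp_rot: [3.141, -0.001, 0.005]
contact_force: [-0.7, -1.0, 0.1]
grip_width: 59.5
finger_force: 0.0
```

>>> {"api": "play_rows", "payload": {"rows": [[[0, 0, 0], [0, 0, 0]], [[0, 0, 0], [0, 0, 0]], [[0, 0, 0], [0, 0, 0]], [[0, 0, 0], [0, 0, 0]], [[0, 0, 0], [0, 0, 0]]], "hand": -1}}

```text
time: 21.35
tool_pos: [535.9, -43.5, 31.4]
tcp_rot: [3.141, -0.001, 0.005]
contact_force: [-0.6, 0.0, 6.0]
grip_width: 44.1
finger_force: 30.0
```

>>> {"api": "play_rows", "payload": {"rows": [[[-0.07, 0, 0], [0, 0, 0]], [[-0.07, 0, 0], [0, 0, 0]], [[-0.07, 0, 0], [0, 0, 0]], [[-0.06, 0, 0], [0, 0, 0]], [[0, 0, 0], [0, 0, 0]]]}}

```text
time: 21.98
tool_pos: [527.9, -43.6, 31.4]
tcp_rot: [3.141, -0.001, 0.004]
contact_force: [2.3, -1.1, 6.3]
grip_width: 43.7
finger_force: 30.0
```

>>> {"api": "play_rows", "payload": {"rows": [[[-0.05, 0, 0], [0, 0, 0]], [[0, 0, 0], [0, 0, 0]]]}}

```text
time: 22.22
tool_pos: [527.9, -43.6, 31.5]
tcp_rot: [3.141, -0.004, 0.004]
contact_force: [8.5, 0.2, 2.1]
grip_width: 43.9
finger_force: 30.0
```

>>> {"api": "play_rows", "payload": {"rows": [[[-0.03, 0, 0], [0, 0, 0]], [[0, 0, 0], [0, 0, 0]]]}}

```text
time: 22.48
tool_pos: [527.8, -43.7, 31.6]
tcp_rot: [3.141, -0.006, 0.004]
contact_force: [10.3, 1.6, 0.7]
grip_width: 43.8
finger_force: 30.0
```

>>> {"api": "play_rows", "payload": {"rows": [[[0.02, 0, 0], [0, 0, 0]], [[0, 0, 0.07], [0, 0, 0]], [[0, 0, 0.06], [0, 0, 0]], [[0, 0, 0], [0, 0, 0]]]}}

```text
time: 22.98
tool_pos: [527.8, -43.7, 34.7]
tcp_rot: [3.141, -0.004, 0.004]
contact_force: [9.5, 0.3, -5.1]
grip_width: 43.4
finger_force: 30.0
```

>>> {"api": "play_rows", "payload": {"rows": [[[0, 0, 0.06], [0, 0, 0]], [[0, 0, 0], [0, 0, 0]]]}}

```text
time: 23.22
tool_pos: [527.8, -43.7, 36.5]
tcp_rot: [3.141, -0.004, 0.004]
contact_force: [10.1, 1.4, -5.6]
grip_width: 44.2
finger_force: 30.0
```

>>> {"api": "play_rows", "payload": {"rows": [[[0, 0, 0.2], [0, 0, 0]], [[0, 0, 0.2], [0, 0, 0]], [[0, 0, 0.3], [0, 0, 0]], [[0, 0, 0.5], [0, 0, 0]], [[0, 0, 0.5], [0, 0, 0]], [[0, 0, 0.4], [0, 0, 0]], [[0, 0, 0.4], [0, 0, 0]], [[0, 0, 0], [0, 0, 0]], [[0, 0, 0], [0, 0, 0]], [[0, 0, 0], [0, 0, 0]]]}}

```text
time: 24.48
tool_pos: [525.4, -43.4, 111.2]
tcp_rot: [-3.141, 0.001, 0.004]
contact_force: [0.5, 0.7, -1.9]
grip_width: 43.4
finger_force: 30.0
```

```bash
python3 weigh.py 16
```

```text
mean [ -0.241   0.008  -2.663   0.039   0.017   0.011   0.001 -47.418 -20.775
   0.043  -0.064  -0.    525.706 -43.476 111.565   0.785   0.      0.005]
std [0.446 0.531 0.408 0.03  0.026 0.023 0.003 0.067 0.018 0.    0.002 0.
 0.125 0.03  0.202 3.042 0.    0.   ]
25.225 43.63338807995812 29.999502897262573 [-0.228  0.486  1.691 -0.     0.964  1.338]
```

>>> {"api": "play_rows", "payload": {"rows": [[[0, -0.3, 0], [0, 0, 0]], [[0, -0.6, 0], [0, 0, 0]], [[-0.1, -1, 0], [0, 0, -0.2]], [[-0.1, -1, 0], [0, 0, -0.2]], [[-0.1, -1, 0], [0, 0, -0.2]], [[-0.1, -1, 0], [0, 0, -0.2]], [[-0.1, -1, 0], [0, 0, 0]], [[-0.1, -1, 0], [0, 0, 0]], [[-0.1, -1, 0], [0, 0, 0]], [[0, -0.6, -0.3], [0, 0, 0]], [[0, -0.33, -0.5], [0, 0, 0]], [[0, 0, -0.5], [0, 0, 0]]]}}

```text
time: 26.78
tool_pos: [504.3, -308.4, 71.0]
tcp_rot: [-3.141, 0.001, -0.108]
contact_force: [1.0, -0.2, -2.3]
grip_width: 43.8
finger_force: 30.0
```

>>> {"api": "play_rows", "payload": {"rows": [[[0, 0, -0.5], [0, 0, 0]], [[0, 0, -0.4], [0, 0, 0]], [[0, 0, -0.3], [0, 0, 0]], [[0, 0, 0], [0, 0, 0]], [[0, 0, 0], [0, 0, 0]]]}}

```text
time: 27.4
tool_pos: [505.1, -308.6, 37.2]
tcp_rot: [3.141, -0.001, -0.107]
contact_force: [0.0, 0.2, -3.2]
grip_width: 43.6
finger_force: 30.0
```

Run:
```python
from h import *
o=get_obs();c=capture("wrist");save(c,"w5.png");print(o["tool_pos"],o["tcp_rot"],o["contact_force"])
```

```text
[ 505.11929676 -308.55859899   37.18614719] [ 3.14098458e+00 -7.51751176e-04 -1.06980235e-01] [ 0.0193299   0.17832751 -3.20228445]
```

View pics/w5.png

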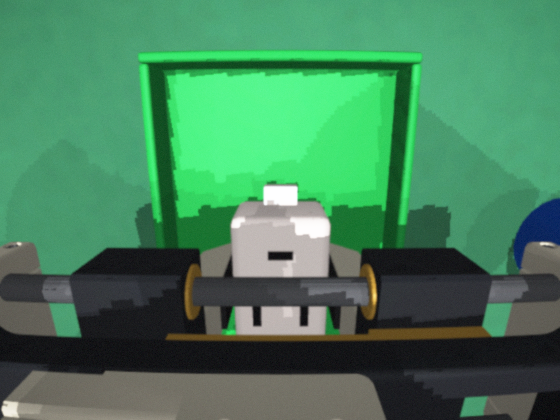

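>>> {"api": "play_rows", "payload": {"rows": [[[0, 0, -0.15], [0, 0, 0]], [[0, 0, -0.1], [0, 0, 0]], [[0, 0, -0.08], [0, 0, 0]], [[0, 0, -0.04], [0, 0, 0]], [[0, 0, -0.02], [0, 0, 0]], [[0, 0, 0], [0, 0, 0]]]}}

```text
time: 28.2
tool_pos: [504.8, -308.4, 25.0]
tcp_rot: [3.142, 0.0, -0.107]
contact_force: [0.5, 0.4, -2.7]
grip_width: 44.0
finger_force: 30.0
```

>>> {"api": "play_rows", "payload": {"rows": [[[0, 0, -0.02], [0, 0, 0]], [[0, 0, 0], [0, 0, 0]]]}}

```text
time: 28.45
tool_pos: [504.9, -308.5, 24.6]
tcp_rot: [3.141, -0.0, -0.107]
contact_force: [-0.6, 0.2, -0.5]
grip_width: 44.0
finger_force: 30.0
```

>>> {"api": "play_rows", "payload": {"rows": [[[0, 0, -0.02], [0, 0, 0]], [[0, 0, 0], [0, 0, 0]]]}}

```text
time: 28.7
tool_pos: [504.9, -308.5, 24.5]
tcp_rot: [3.141, -0.0, -0.107]
contact_force: [-1.3, 1.4, 5.2]
grip_width: 43.6
finger_force: 30.0
```

On the floor; release, rise clear and check.

>>> {"api": "play_rows", "payload": {"rows": [[[0, 0, 0.01], [0, 0, 0]], [[0, 0, 0], [0, 0, 0]], [[0, 0, 0], [0, 0, 0]], [[0, 0, 0], [0, 0, 0]], [[0, 0, 0.2], [0, 0, 0]], [[0, 0, 0.5], [0, 0, 0]], [[0, 0, 0.8], [0, 0, 0]], [[0, 0, 1], [0, 0, 0]], [[0, 0, 1], [0, 0, 0]], [[-0.3, 0, 1], [0, 0, 0]], [[-0.3, 0, 1], [0, 0, 0]], [[0, 0, 0], [0, 0, 0]]], "hand": 0.3}}

```text
time: 30.2
tool_pos: [487.6, -309.3, 192.8]
tcp_rot: [3.138, -0.005, -0.107]
contact_force: [0.4, 0.3, -0.1]
grip_width: 60.1
finger_force: 0.0
```

Run:
```python
from h import *
a=capture("scene")["frame"]; o=get_obs(); w=capture("wrist"); t=capture("top")["frame"]
print(o["time"],o["tool_pos"])
im=np.vstack([cv2.resize(t[120:320,100:500],(600,300),interpolation=3),np.hstack([cv2.resize(a[130:330,80:440],(300,167)),cv2.resize(w["frame"],(300,225))[:167]])])
cv2.imwrite("pics/end.png",im[:,:,::-1])
```

```text
30.25 [ 487.11786653 -308.7373703   190.88790361]
```

View pics/end.png

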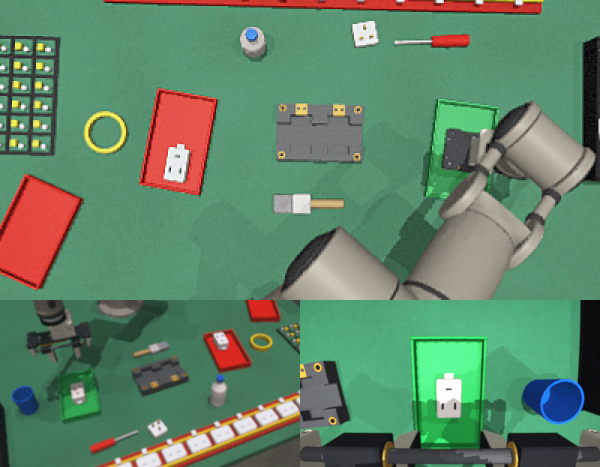

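The views show the red-tray block at (177,163) and the green-tray block at (448,395) in the wrist view. Both are flat with slots up, and the bystanders haven't moved.

```bash
python3 -c "
from plant import bot; print(bot.close_job())"
```

```text
the job is handed in; nothing more can be done
None
```

Job handed in at about 30 s: the left block weighed about 165 g (within the 25 g either-tray band) and went in the red tray, and the right block weighed about 270 g and went in the green tray; both lie flat with slots up.

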